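# Gauge a wax specimen block

## Task

Push the gauge's sliding jaw shut so that it carries the wax block's carrier up against the fixed jaw and nips it square between them, firmly but not hard. Then press the carriage down its column until the sprung foot sits on the wax with its spring about half squeezed, never letting the spring bottom, and let go, leaving jaw and foot there to be read. Do not disturb the other things on the bench.

Things in the scene. Friction and masses are not known exactly. Their poses are not given: they have to be found in the camera images.
- gauge: Bench thickness gauge, bolted down. Grey bed 130 (x) by 400 mm (y), 20 mm thick; column 28 mm thick, 272 mm tall at gauge (0, -130) mm. Origin: bench level, 10 mm to the -y side of the bed's centre; z up. Jaws face each other along gauge y: fixed face at y = -60 mm, the sliding jaw closes towards -y. The foot's axis is at gauge (0, -30) mm.
- fixed_jaw: The fixed steel jaw, 110 mm wide (x), 20 mm thick, top 62 mm above the bench. Origin: on its gripping face at the bed's top; y points from it to the sliding jaw.
- fixed_face (a point): Centre of the fixed jaw's gripping face, 41 mm above the bench; axes as the gauge's.
- jaw: Sliding steel jaw, runs along gauge y, stays where left (3 N drag). Face plate 110 mm wide, 40 mm tall; behind it a low slide 18 mm tall ending in an upright push tab 60 mm wide, 10 mm thick, its top 102 mm above the bench. Origin: on its gripping face at the lower edge, 22 mm above the bench; y points away from the fixed jaw.
- jaw_face (a point): Centre of the sliding jaw's gripping face, 41 mm above the bench; axes as the gauge's.
- tab_back (a point): Centre line of the back (+y) face of the push tab, 80 mm behind the gripping face, 72 mm above the bench. Push here towards gauge -y to shut the jaw.
- carriage (a joint): How far the carriage (aluminium collar on the column, arm and 30 mm sleeve) has been lowered, m: 0 at the top, end stop 0.10. It stays where left: about 10 N of friction, less about 3 N of weight when pushed down. At 0, with the foot's spring free, the foot's face is 135 mm above the bench.
- pad_top (a point): Centre of the top of the round black press pad (44 mm across) on the carriage, 60 mm above the sleeve's lower end, straight above the foot; 225 mm above the bench at carriage 0. The space above it is free; the column is 100 mm to its -y side.
- foot: Sprung foot: dark disc 24 mm across, 8 mm thick, on a stem below the sleeve. Origin: centre of its lower face, 30 mm below the sleeve's end when free. It yields upwards by up to 12 mm (1 N to start, 1 N more per mm). A collar on the stem shows it: 12 mm below the sleeve when free, touching the sleeve when bottomed.
- block: Specimen on the bed between the jaws, about 0.4 kg: grey carrier 110 (x) by 60 (y) by 30 mm tall; out of it stands a wax block 86 x 44 mm, centred, its flat top somewhere 42 to 62 mm above the carrier's underside (differs each time, not reported). Origin: centre of the carrier's underside, 20 mm above the bench. The 60 mm width goes between the jaws.
- spare_block: Bystander: smaller wax block on its grey carrier, 75 x 50 x 38 mm. Origin: centre of its underside.
- slide_box: Bystander: dark wooden slide box with a brass catch, 100 x 70 x 33 mm. Origin: centre of its underside.
- brush: Bystander: small bench brush 150 mm long, lying. Origin: under its middle.
- jar: Bystander: white-capped jar, 54 mm across, 70 mm tall. Origin: centre of its underside.
- beaker: Bystander: clear open beaker, 68 mm across, 75 mm tall. Origin: centre of its underside.
- reagent: Bystander: amber bottle, 64 mm across, 150 mm tall. Origin: centre of its underside.
- tube_rack: Bystander: blue rack of capped tubes, 90 x 200 x 90 mm. Origin: centre of its underside.
Mind the look-alikes: they are no part of the job. Leave any purple look-alike of the block alone.

How it is judged:
On the way:
1. the carrier is nipped between the sliding and the fixed jaw (over 3 N on each), with the foot still off the specimen (contact force between each of jaw, fixed_jaw and block above 3 N and contact force between foot and block below 0.3 N), for 0.2 s.
At the end, for the whole second after the job is handed in: The carrier lies square between the jaws (within 0.06 rad, both jaw faces within 3.5 mm of it) and the foot rests on the specimen, pressed by its spring with 2.5 to 10.5 N (about 1.5 to 9.5 mm of its 12 mm travel), everything at rest (y of jaw_face in the frame of block below 0.0335 m and y of fixed_face in the frame of block above -0.0335 m and angle between the y axis of block and the y axis of gauge, either way round below 0.06 rad and contact force between foot and block between 2.5 and 10.5 N and linear speed of block below 0.01 m/s and velocity of joint carriage between -0.005 and 0.005 m/s); the robot touches nothing.
It fails at once if the foot is bottomed on the specimen or driven into it (over 16 N) (contact force between foot and block above 16 N).
It fails at once if the specimen is crushed in the jaws (over 45 N) (contact force between jaw and block above 45 N).
It fails at once if a bystander is moved more than 30 mm (distance of any of spare_block, slide_box, brush, jar, beaker, reagent, tube_rack from where it was at the start of the episode above 0.03 m).
It also fails if it takes over 70 s, if anything falls off the work surface, if the arm or the gripper's body presses on something with over 40 N, if the wrist force passes 120 N, or if a joint passes its speed limit or range.

## Robot

A 6-joint arm with a two-finger parallel gripper is mounted at the origin on the work surface. World frame = base frame: x ahead of the robot, y to its left, z up, the work surface at z = 0. Lengths are in m, angles in rad, forces in N, time in s.
With the tool pointing down it reaches from about 0.2 to 0.875 m from the base axis. Payload 3.4 kg.
Tool frame: the origin (TCP) lies on the centre line of the jaws, within the pads' length; the fingertips stand 25 mm ahead of it and the grasp point (between the pads) lies 6 mm ahead of it; z points along the fingers, y is the line along which they close (so a half turn about z gives the same grasp; the last joint's range is limited). The gripper opens to 94 mm and grips with 3 to 60 N. Pads are 16 mm wide; open, the fingers measure 119 mm over their backs; the gripper's body (75 mm by 177 mm) begins 78 mm behind the grasp point.
Start: joints at [1.107, 0.276, 1.505, -0, 1.361, -0.121], TCP at [0.193, 0.542, 0.23] pointing down, gripper open.
Joint ranges: [-2.89, 2.89], [-0.75, 2.08], [0.22, 2.7], [-1.18, 4.32], [0.11, 2.71], [-2.7, 2.7]. Speed limits (rad/s): [2.57, 2.57, 3.14, 3.14, 3.14, 3.14].

## Interface

Orientations are given as a rotation vector (axis times angle).
In Python, from plant import robot gives the robot as it stands. Calls block until the motion is done:
- robot.move_ptp(position, orientation): joint-space move of the TCP to a pose.
- robot.line_to(position, frame=None, speed=0.15, threshold=None): straight line of the TCP; frame=None keeps the orientation; speed is the mean speed in m/s. With threshold (N) it stops when the force on the tool has changed by that much, and returns True; else False.
- robot.goto_joints(angles): joint-space move.
- robot.command_gripper(opening, strength=None): opening from 0.0 (shut) to 1.0 (fully open); strength is the grip in N (None keeps the last); returns when the fingers have stopped.
- robot.pause(seconds).
- robot.ik(position, orientation): joint angles nearest the present ones, or None.
- robot.get_obs(): the state.
- robot.snapshot(name): name is "side" or "top"; returns the picture (400x640x3 uint8, red, green, blue); there is no depth.
- robot.camera_model(name): a dict with "camera_matrix" (3x3 intrinsics, pixels), "pose" (4x4, takes a point from camera to world coordinates). Camera axes: x right, y up, looking along -z (the intrinsics and any distortion apply to the point x, -y, -z); pixel columns grow to the right and rows downward; lengths in m; the calibration is good to about 2 mm. A picture is of the moment at which its call begins. camera_model takes no time and is no camera call.
A pose or a line that the arm cannot do raises robot.IKError and nothing moves.
- robot.finish_job(): hands the job in; it is judged then, once.
The state is a dict: "time_s": time; "joint_positions": joint angles; "qd": joint speeds; "joint_efforts": joint torques, N m; "tcp_pos": TCP position; "eef_rot": TCP orientation; "contact_force": force on the tool from outside, world axes, zero at the start; "wrist_torque": the same for the moment, N m; "gripper_width": opening from 0.0 (shut) to 1.0 (fully open); "grasp_force": force on a finger pad.
Only numpy, scipy, OpenCV 4.12 (cv2) and the standard library are available. Lean on these libraries where they do the work, as an engineer would, in place of code of your own. Each camera call takes 0.05 s, during which the arm holds its last target. There are 200 camera calls.

## Working session

There is one attempt and no reset: what is moved stays moved. The work goes in short steps, each a Python script; the robot and the scene stay as the last script left them, time stands still between calls to the robot, and variables do not carry over. Pictures are saved under pics/ and viewed, at most 10 in all, crops included, and the job is handed in when it is done.

```bash
mkdir -p pics; ls; python3 - <<'E'
from plant import robot
import cv2,numpy as np
for n in("top","side"):
    cv2.imwrite(f"pics/{n}0.png",robot.snapshot(n)[:,:,::-1]); m=robot.camera_model(n); print(n,m)
print(robot.get_obs())
E
```

```text
pics
top {'camera_matrix': array([[457.85811049,   0.        , 322.81937025],
       [  0.        , 457.85811049, 205.74130471],
       [  0.        ,   0.        ,   1.        ]]), 'pose': array([[ 0.06449141,  0.97428781, -0.21587987,  0.27047722],
       [-0.99791043,  0.06382084, -0.01008333, -0.02569762],
       [ 0.00395357,  0.21607907,  0.97636786,  1.47024287],
       [ 0.        ,  0.        ,  0.        ,  1.        ]])}
side {'camera_matrix': array([[462.95853729,   0.        , 324.64896729],
       [  0.        , 462.95853729, 197.930101  ],
       [  0.        ,   0.        ,   1.        ]]), 'pose': array([[ 0.76793995,  0.47467793, -0.43005708, -0.05437438],
       [-0.64051051,  0.57308891, -0.51119016, -0.71156043],
       [ 0.00381025,  0.66801943,  0.74413408,  1.19982749],
       [ 0.        ,  0.        ,  0.        ,  1.        ]])}
{'time_s': 0.1, 'joint_positions': array([ 1.10702480e+00,  2.76544847e-01,  1.50596843e+00, -4.00458633e-05,
        1.36070462e+00, -1.20991446e-01]), 'qd': array([ 0.00079796, -0.00374387, -0.00420383, -0.00083743,  0.00155612,
       -0.00065679]), 'joint_efforts': array([ 2.23240138e-03, -4.05454159e+01, -2.37779850e+01,  7.03420350e-02,
        2.99593282e-02, -4.49878019e-05]), 'tcp_pos': array([0.19307063, 0.54113435, 0.22969893]), 'eef_rot': array([-5.35718867e-01, -3.09514072e+00,  2.46196655e-03]), 'contact_force': array([-0.52921052,  0.16710818,  0.69329419]), 'wrist_torque': array([ 0.02361098, -0.0015031 , -0.01354983]), 'grasp_force': 0.0, 'gripper_width': 0.9981009019223961}
```

View pics/top0.png

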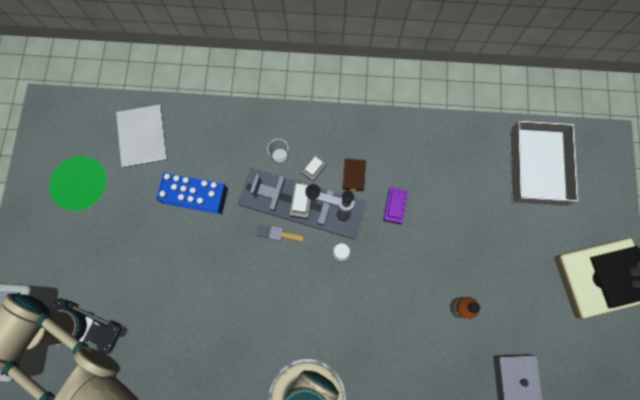

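View pics/side0.png

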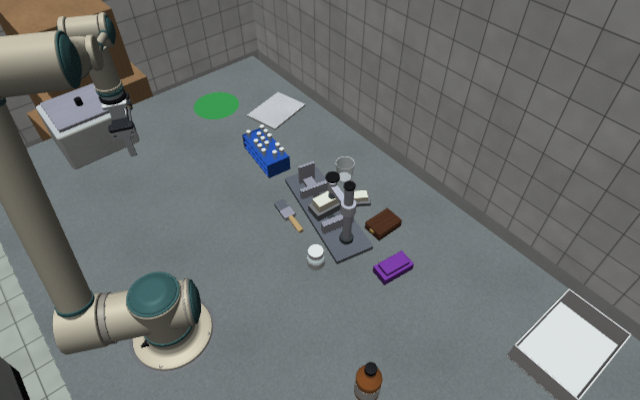

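The top view shows the gauge bed spanning about (240,170) to (365,237). The column cap is at (347,198), the pad at (313,191), the block at (301,200) and the jaw tab at (255,185). The purple look-alike is at (396,205). The small spare block at (314,167) is off the bed. The specimen is the pale block on the bed between the jaws. I'll confirm that in an enlarged crop.

```bash
python3 - <<'E'
import cv2
a=cv2.imread("pics/top0.png")[155:250,230:375]; b=cv2.imread("pics/side0.png")[150:270,270:390]
cv2.imwrite("pics/c1.png",cv2.resize(a,None,fx=5.5,fy=5.5,interpolation=cv2.INTER_CUBIC))
cv2.imwrite("pics/c2.png",cv2.resize(b,None,fx=5,fy=5,interpolation=cv2.INTER_CUBIC))
E
```

```text
(no output)
```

View pics/c1.png

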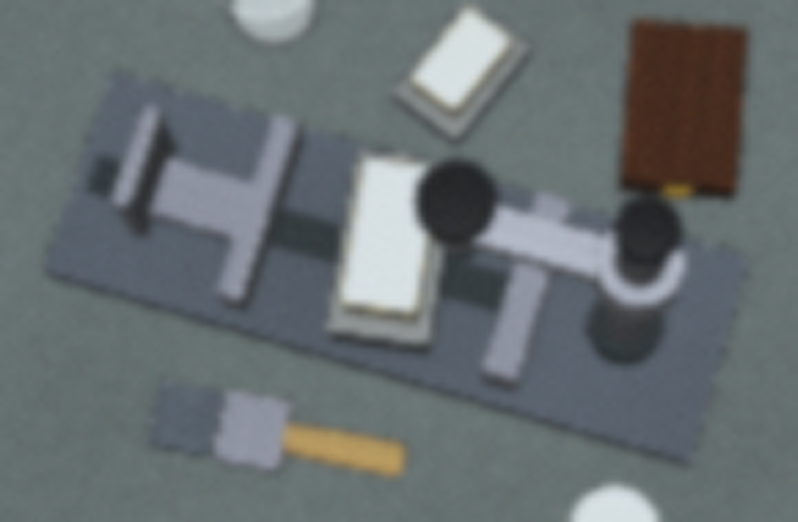

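View pics/c2.png

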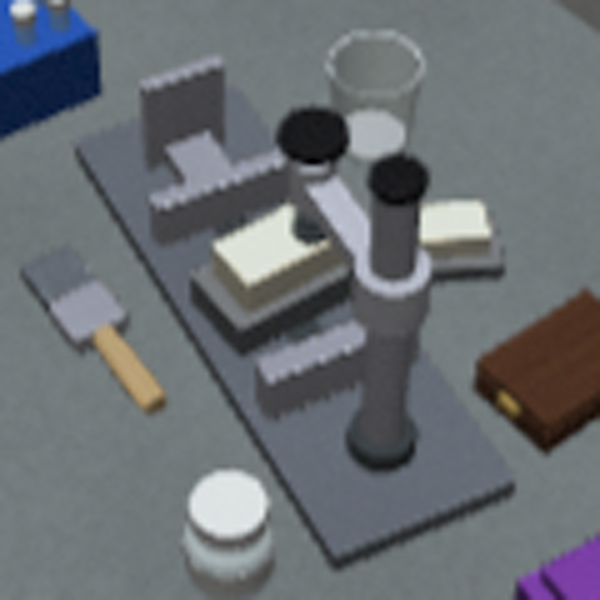

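The crops confirm the specimen: a pale wax block on the bed, slightly skewed, between the jaws. In top-crop pixels the bed corners are (118,70), (750,245), (690,462) and (47,275). The pad is at (456,202), and the tab top runs from (152,105) to (121,207).

```bash
cat > h.py <<'E'
from plant import robot
import numpy as np, cv2
def ray(n,u,v):
    m=robot.camera_model(n);K=m["camera_matrix"];P=m["pose"]
    d=np.linalg.inv(K)@[u,v,1]; d=P[:3,:3]@[d[0],-d[1],-d[2]]
    return P[:3,3],d
def onz(n,u,v,z):
    o,d=ray(n,u,v); return o+d*(z-o[2])/d[2]
def tri(a,b):
    (o,d),(p,e)=ray("top",*a),ray("side",*b)
    s=np.linalg.lstsq(np.c_[d,-e],p-o,rcond=None)[0]
    x,y=o+d*s[0],p+e*s[1]; return (x+y)/2,np.linalg.norm(x-y)
ct=lambda x,y:(230+(x+.5)/5.5-.5,155+(y+.5)/5.5-.5)
cs=lambda x,y:(270+(x+.5)/5-.5,150+(y+.5)/5-.5)
E
python3 - <<'E'
from h import *
np.set_printoptions(precision=4,suppress=True)
T=np.array([onz("top",*ct(*p),.02) for p in[(118,70),(750,245),(690,462),(47,275)]])
print(T, [np.linalg.norm(T[i]-T[i-1]) for i in range(4)])
S=np.array([onz("side",*cs(*p),.02) for p in[(512,488),(338,562),(78,150)]]);print("side",S)
ey=(T[0]+T[3]-T[1]-T[2])[:2];ey/=np.linalg.norm(ey);ex=np.array([ey[1],-ey[0]])
y2=(S[2]-S[1])[:2];print("ey",ey,y2/np.linalg.norm(y2),"yaw",np.arctan2(-ey[0],ey[1]))
c=T.mean(0)[:2];o=c-.01*ey;print("o",o,"ex",ex)
c2=((S[0]+S[2])/2)[:2];print("side o",c2-.01*ey)
print("pad pred",o-.03*ey,"tri",tri(ct(456,200),cs(313,133)))
for z in(.225,.215):print("pad z",onz("top",*ct(456,200),z))
for p in[(152,105),(121,207)]:
    q=onz("top",*ct(*p),.102)[:2]-o;print("tabtop",q@ex,q@ey)
for p in[(300,120),(240,303),(222,297)]:
    q=onz("top",*ct(*p),.062)[:2]-o;print("jaw top",q@ex,q@ey)
for p in[(440,340)]:pass
for p in[(328,330),(428,347)]:
    q=onz("top",*ct(*p),.05)[:2]-o;print("carrier",q@ex,q@ey)
E
```

```text
[[ 0.7054  0.2343  0.02  ]
 [ 0.6223 -0.1494  0.02  ]
 [ 0.4906 -0.1204  0.02  ]
 [ 0.577   0.2636  0.02  ]] [np.float64(0.1316823341008172), np.float64(0.3925816857449787), np.float64(0.1348463466724465), np.float64(0.3935771045327495)]
side [[ 0.6089 -0.1546  0.02  ]
 [ 0.4889 -0.1269  0.02  ]
 [ 0.5756  0.2554  0.02  ]]
ey [0.2155 0.9765] [0.2213 0.9752] yaw -0.21724575181092606
o [0.5967 0.0472] ex [ 0.9765 -0.2155]
side o [0.5901 0.0407]
pad pred [0.5902 0.018 ] tri (array([0.5894, 0.0192, 0.2127]), np.float64(3.0277166854213858e-05))
pad z [0.5863 0.0188 0.225 ]
pad z [0.5888 0.0191 0.215 ]
tabtop 0.030731314810973336 0.16154746773714276
tabtop -0.030655961136736316 0.15991916692695862
jaw top 0.05583900248966558 0.0851272319017477
jaw top -0.05753090908947182 0.08592492175419707
jaw top -0.05705411014039933 0.09685690038024894
carrier -0.056476965908554326 0.0345211904368004
carrier -0.04998893005133845 -0.023529923409070886
```

The measurements agree with the given sizes: bed 0.393 x 0.133, tab 61 mm wide, pad within 1.5 mm of prediction. Next I approach behind the tab.

```bash
cat >> h.py <<'E'
np.set_printoptions(precision=4,suppress=True)
ey=np.array([.2165,.9763]);ex=np.array([ey[1],-ey[0]]);o=np.array([.5955,.0465])
W=lambda x,y,z:np.r_[o+x*ex+y*ey,z]
def G(p): q=np.asarray(p)[:2]-o; return np.r_[q@ex,q@ey,p[2]]
def rots():
    t=np.arctan2(ey[1],ey[0]); return [np.pi*np.array([np.cos(a),np.sin(a),0]) for a in(t/2,t/2+np.pi/2)]
def st():
    s=robot.get_obs();f=np.array(s["contact_force"]);print(round(s["time_s"],2),"G",G(s["tcp_pos"]),"F",np.r_[f[:2]@ex,f[:2]@ey,f[2]]);return s
E
python3 - <<'E'
from h import *
q0=np.array(robot.get_obs()["joint_positions"])
c=[(np.abs(q-q0).max(),i,q) for i,r in enumerate(rots()) if (q:=robot.ik(W(0,.2,.25),r)) is not None];print(c)
r=rots()[min(c,key=lambda k:k[0])[1]]
robot.command_gripper(0.0,20); robot.move_ptp(W(0,.2,.25),r); st()
robot.line_to(W(0,.2,.08),speed=.12); s=st(); print(s["eef_rot"],s["gripper_width"])
cv2.imwrite("pics/s1.png",cv2.resize(robot.snapshot("side")[120:280,260:400,::-1],None,fx=3.7,fy=3.7,interpolation=cv2.INTER_CUBIC))
E
```

```text
[(np.float64(0.8470080422262989), 0, array([ 0.26  ,  0.4332,  1.2154, -0.    ,  1.4929,  0.4782])), (np.float64(2.5423602071974343), 1, array([ 0.26  ,  0.4332,  1.2154,  0.    ,  1.4929, -2.6634]))]
3.46 G [-0.001   0.201   0.2501] F [-0.2883  0.2819 -0.6291]
5.03 G [0.0005 0.2003 0.0809] F [-0.5112  0.7282  0.1167]
[2.4496 1.9659 0.0024] 0.0017027181320932163
```

View pics/s1.png

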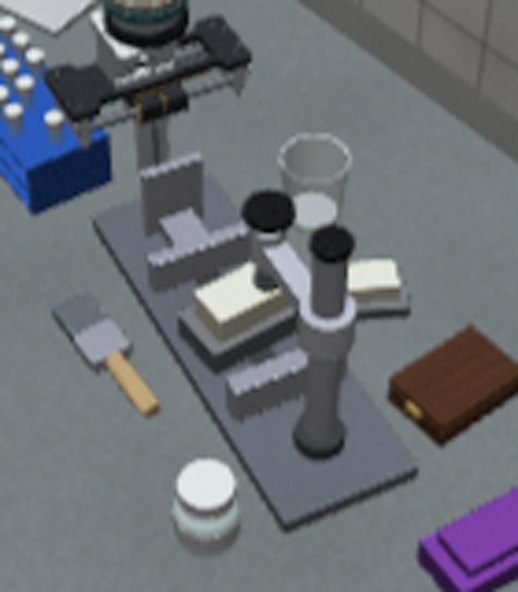

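The closed fingers at crop (155,140) sit centred behind the tab (172,185), with nothing in the way. Now I push.

```bash
python3 - <<'E'
from h import *
F=lambda s:np.array(s["contact_force"])[:2]@ey
f0=np.mean([F(robot.get_obs()) for _ in range(3)])
print(robot.line_to(W(0,.13,.08),speed=.03,threshold=12)); y=G(st()["tcp_pos"])[1]
print(robot.line_to(W(0,.108,.08),speed=.03,threshold=12)); y=G(st()["tcp_pos"])[1]
while y>.075:
    y-=.001; robot.line_to(W(0,y,.08),speed=.01); s=st()
    if F(s)-f0>18: break
robot.pause(.5); st()
E
```

```text
False
7.56 G [-0.0002  0.13    0.08  ] F [-2.0971  3.6433  0.4413]
False
8.44 G [-0.0001  0.1078  0.0799] F [-3.7837  4.0247  0.8212]
8.71 G [-0.0001  0.1069  0.0799] F [-2.4226  4.4687  0.6299]
8.96 G [-0.0001  0.1059  0.0799] F [-3.2227  4.5536  0.6569]
9.21 G [-0.0001  0.1049  0.0799] F [-2.5949  4.1653  0.6583]
9.46 G [-0.0001  0.104   0.0799] F [-3.5639  4.227   0.5638]
9.71 G [-0.0001  0.1029  0.0799] F [-2.5243  5.039   0.7387]
9.96 G [-0.0001  0.1019  0.0799] F [-2.5041  3.5336  0.7241]
10.21 G [-0.0001  0.1009  0.0799] F [-2.235   4.6622  0.3762]
10.46 G [-0.0001  0.0999  0.0799] F [-2.3499  4.3771  1.0819]
10.71 G [-0.0001  0.0989  0.0799] F [-2.7502  5.1618  0.9481]
10.96 G [-0.0001  0.0979  0.0799] F [-2.6037  4.4478  0.2822]
11.21 G [-0.0002  0.0969  0.0799] F [-4.2378  4.7726  0.5827]
11.46 G [-0.0002  0.0959  0.0799] F [-2.7616  3.8725  1.3926]
11.71 G [-0.0002  0.0949  0.0799] F [-3.6439  4.0355  1.3495]
11.96 G [-0.0002  0.094   0.0799] F [-2.4346  4.101   1.0246]
12.21 G [-0.0002  0.0931  0.08  ] F [-2.2467  4.5824  0.9234]
12.46 G [-0.0002  0.093   0.08  ] F [-2.6335  6.2841  0.3019]
12.71 G [-0.0002  0.093   0.08  ] F [-3.3524  9.5943 -0.549 ]
12.96 G [-0.0002  0.093   0.08  ] F [-4.1486 11.151  -1.6888]
13.21 G [-0.0002  0.093   0.08  ] F [-3.1195 13.6817 -1.1431]
13.46 G [-0.0001  0.093   0.0801] F [-3.8662 16.5319 -1.576 ]
13.71 G [-0.0001  0.093   0.0801] F [-4.19   19.6975 -3.0709]
14.21 G [-0.0001  0.093   0.0801] F [-3.4816 17.9229 -2.2896]
```

The jaw is hard shut, with about 14 N on the carrier after drag. I'll back off, go over the pad and find its top gently.

```bash
python3 - <<'E'
from h import *
robot.line_to(W(0,.115,.08),speed=.05); st()
robot.line_to(W(0,.13,.29),speed=.15)
robot.line_to(W(0,-.03,.29),speed=.12); st()
im=robot.snapshot("top")[155:250,230:375,::-1]
cv2.imwrite("pics/t2.png",cv2.resize(im,None,fx=5.5,fy=5.5,interpolation=cv2.INTER_CUBIC))
im=robot.snapshot("side")[150:270,270:390,::-1]
cv2.imwrite("pics/s2.png",cv2.resize(im,None,fx=5,fy=5,interpolation=cv2.INTER_CUBIC))
E
```

```text
14.93 G [0.0001 0.1147 0.08  ] F [ 0.0971 -0.9222  0.7904]
17.96 G [ 0.     -0.0293  0.2899] F [-0.2824  0.2179 -0.2521]
```

View pics/s2.png

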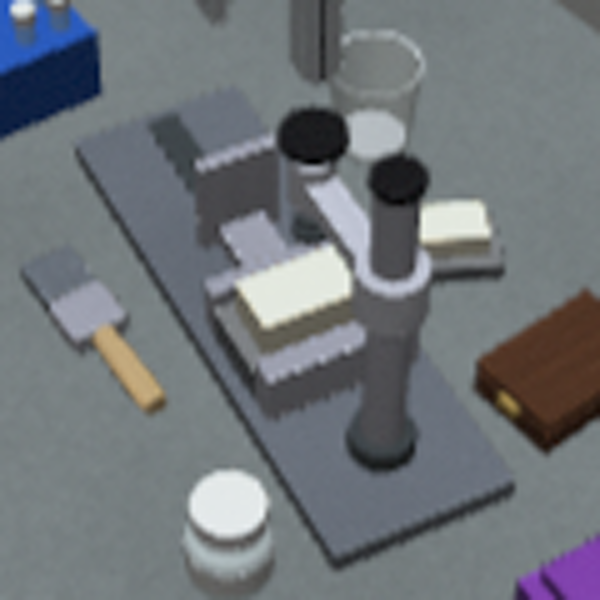

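The side crop shows the block square between the jaws: wax at (295,290), fixed jaw at (315,355). The finger tips (318,75) are above the pad (313,133). I'll estimate the wax height from its front edge, then press.

```bash
python3 - <<'E'
from h import *
for p,y in[((262,330),-.052),((352,292),-.052),((238,292),-.008)]:
    a,d=ray("side",*cs(*p)); n=np.r_[ey,0]; t=(y-(a-np.r_[o,0])@n)/(d@n); print("wax",G(a+t*d))
print(robot.line_to(W(0,-.03,.225),speed=.03,threshold=3)); st()
E
```

```text
wax [-0.0467 -0.052   0.0798]
wax [ 0.0177 -0.052   0.0823]
wax [-0.0415 -0.008   0.0682]
True
19.57 G [-0.0001 -0.03    0.2394] F [ 0.2155 -0.0681  1.0617]
```

The pad top is at 0.214 m, matching the vision estimate. Contact with the wax is expected at TCP z of about 0.18–0.197, so I'll press to 0.200 and then step.

```bash
python3 - <<'E'
from h import *
print(robot.line_to(W(0,-.03,.200),speed=.02,threshold=11)); s=st()
z=s["tcp_pos"][2]; h=[]; L=[]
while z>.172:
    z-=.001; robot.line_to(W(0,-.03,z),speed=.008)
    f=np.mean([robot.get_obs()["contact_force"][2] for _ in range(4)]); s=robot.get_obs(); zt=s["tcp_pos"][2]; L.append((round(s["time_s"],2),round(z,4),round(zt,4),round(f,2))); h.append(f)
    base=np.median(h[:3])
    if f-base>3.5: break
for l in L: print(*l)
E
```

```text
False
21.68 G [-0.     -0.03    0.2009] F [-1.0044 -0.0399  5.8227]
21.93 0.1999 0.2009 5.36
22.2 0.1989 0.1998 5.28
22.48 0.1979 0.1988 4.92
22.75 0.1969 0.1977 5.45
23.02 0.1959 0.1968 5.43
23.3 0.1949 0.1957 5.72
23.57 0.1939 0.1947 5.03
23.85 0.1929 0.194 6.34
24.12 0.1919 0.1932 7.47
24.4 0.1909 0.1924 8.34
24.68 0.1899 0.1916 8.98
```

Contact was at about 0.1943, and the rise is 1 N/mm as described. About 3 mm more is needed.

```bash
python3 - <<'E'
from h import *
z=.1899
for _ in range(6):
    z-=.0008; robot.line_to(W(0,-.03,z),speed=.008); robot.pause(.1)
    f=np.mean([robot.get_obs()["contact_force"][2] for _ in range(4)]); zt=robot.get_obs()["tcp_pos"][2]; print(z,zt,f)
    if f-5.3>6.2 or zt<.1883: break
robot.line_to(W(0,-.03,.22),speed=.03); robot.line_to(W(0,-.03,.30),speed=.12)
robot.line_to(W(0,.13,.30),speed=.15); st()
im=robot.snapshot("side")[150:270,270:390,::-1]
cv2.imwrite("pics/s3.png",cv2.resize(im,None,fx=5,fy=5,interpolation=cv2.INTER_CUBIC))
im=robot.snapshot("top")[155:250,230:375,::-1]
cv2.imwrite("pics/t3.png",cv2.resize(im,None,fx=5.5,fy=5.5,interpolation=cv2.INTER_CUBIC))
E
```

```text
0.18910000000000002 0.19094222968152122 10.209855479697328
0.18830000000000002 0.1902749567240976 10.96615934573205
0.18750000000000003 0.18963669849287676 11.266808524584432
0.18670000000000003 0.18899272155077487 12.009195952479368
29.37 G [0.0001 0.1292 0.3   ] F [ 0.1991 -0.9883 -0.6495]
```

View pics/s3.png

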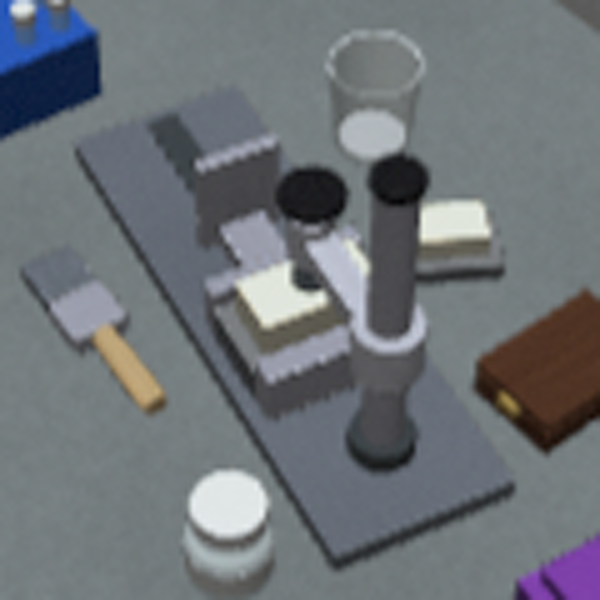

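View pics/t3.png

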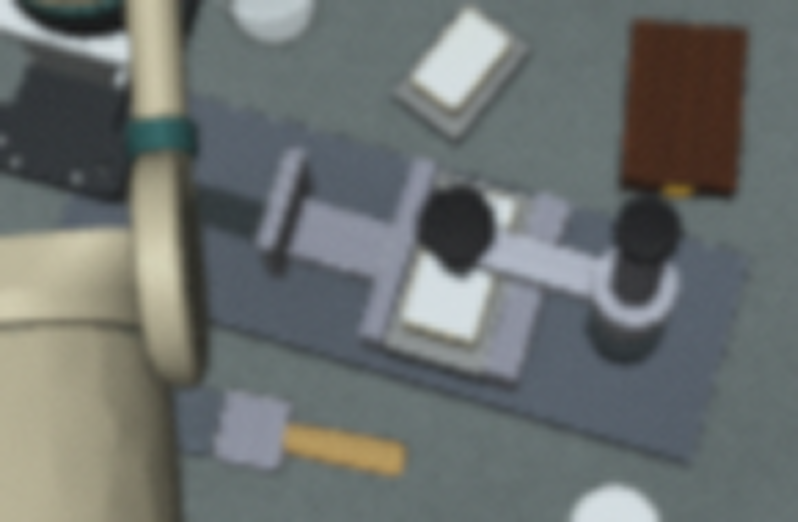

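The block is square between the jaws: the jaw at (400,250) and the fixed jaw at (520,310) are both flush with the carrier. The foot sits on the wax at side crop (312,275), and the bystanders haven't moved. I'll check the pad height from the two views, then hand in.

```bash
python3 - <<'E'
from h import *
p,e=tri(ct(456,222),cs(312,193)); print(p,e)
if abs(p[2]-.164)<.006: robot.pause(.3); print(robot.finish_job())
E
```

```text
[0.591  0.0204 0.1583] 0.0002796095855883801
the job is handed in; nothing more can be done
None
```

The job is handed in: the carrier is nipped square between the jaws with about 14 N at the push, and the foot is on the wax with its spring squeezed about 5–6 mm of 12. The robot is clear and no bystander in view moved; I haven't seen the judge's result.

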